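# Lay a rock sample under the microscope and turn up its lamp

## Robot

A 6-joint arm with a two-finger parallel gripper is mounted at the origin on the work surface. World frame = base frame: x ahead of the robot, y to its left, z up, the work surface at z = 0. Lengths are in m, angles in rad, forces in N, time in s.
With the tool pointing down it reaches from about 0.375 to 0.9 m from the base axis. Payload 3.1 kg.
Tool frame: the origin (TCP) lies midway between the tips of the shut fingers; the grasp point (between the pads) lies manip.hold_point_z behind it (manip.hold_point_z is the distance from the TCP to the grasp point, in m); z points along the fingers, y is the direction in which the jaws open and shut (so a half turn about z gives the same grasp; the last joint's range is limited). The gripper opens to 85 mm and grips with 20 to 120 N. Pads are 22 mm wide; open, the fingers measure 114 mm over their backs; the gripper's body (76 mm by 85 mm) begins 54 mm behind the grasp point. The pads swing forward as they close: fully open they stand 13 mm farther back than shut.
Start: joints at [1.034, 0.527, 1.433, -0, 1.181, -0.178], TCP at [0.219, 0.585, 0.231] pointing down, gripper open.
Joint ranges: [-3.08, 3.08], [-0.75, 2.2], [0.22, 2.44], [-1.43, 4.57], [0, 2.65], [-2.85, 2.85]. Speed limits (rad/s): [2.79, 2.79, 3.14, 3.14, 3.14, 3.14].

## Interface

Orientations are given as a unit quaternion [x, y, z, w].
In Python, from station import manip, snapshot, workorder, models gives the robot as it stands.
- The arm moves only by the tool jog_arm, never from a script. Its argument "commands" is a list of rows, each a list of 5 numbers: the opening in per cent of the stroke, from 0 (shut) to 100 (fully open), then the shift along the world's x, y, z in cm, then the turn about the world's z in rad. A call has 1 to 8 rows; each row shifts and turns the pose as measured when the row begins; what a row does not reach is not made up. A row lasts 1/12 s, in which the tool goes at most 41.7 mm and 7.16 degrees, less where a joint would pass 70% of its speed; a pose out of reach is approached as far as the arm can. A call with a gripper value outside its range is refused whole. The fingers move at their own pace and stop on an object; "squeeze" is the grip in N (left out, the last holds). Time passes only in rows, so rows that do not move let the fingers close. It gives the time, the measured TCP pose, the force and the opening at its end, in the units of the state.
- manip.sense(): the state, without advancing time (a new reading comes with each control period).
- snapshot(name): name is "scene" or "top" or "wrist"; returns a dict with "image" (480x640x3 uint8, red, green, blue), "intrinsics" (3x3 intrinsics, pixels), "extrinsics" (4x4, takes a point from camera to world coordinates); the wrist camera has in their place "hand_eye" (4x4, takes a point from camera to tool coordinates, whose origin is the TCP and whose axes are the flange's). Camera axes: x right, y down, z forward; pixel columns grow to the right and rows downward; lengths in m; the calibration is good to about 2 mm. A picture is of the moment at which its call begins: read the wrist's pose just before it. There is no depth.
- workorder.sign_off(): hands the job in, once; it reports no verdict.
Trained networks look in a picture, given as the dict that the camera call returned (one of the last four; its "shot" number tells which), for a name from the list of things; names that differ only in an ending like _2 or _b are one class to them, and where a whole thing is asked for, a point or a joint stands for the part that bears it (a point fixed in the world has none). Each returns a list of dicts, best first, with "score" (0 to 1); they miss things now and then, are a little off and sometimes report something else, mostly with a low value. They report only what shows in the picture. A call takes as long as a camera call.
- models.find_in(picture, name): "centre" ([x, y, z] in m, in world coordinates, good to about 4 mm: the middle of the surface that is visible of it).
- models.pinpoint(picture, name): "centre" ([x, y, z] in m, in world coordinates, good to about 4 mm: a listed point, or the origin of a listed thing).
The state is a dict: "t": time; "q": joint angles; "qd": joint speeds; "tau": joint torques, N m; "tcp_pos": TCP position; "tool_rot": TCP orientation; "force": force on the tool from outside, world axes, zero at the start; "ft_torque": the same for the moment, N m; "finger_gap": opening from 0.0 (shut) to 1.0 (fully open).
Only numpy, scipy, OpenCV 4.12 (cv2) and the standard library are available. Lean on these libraries where they do the work, as an engineer would, in place of code of your own. Each camera call takes 0.05 s, during which the arm holds its last target. There are 200 camera calls.

## Task

Slide the standing stone block up to the steel fence of the microscope stand and tip it over the fence, without picking it up, so that it lies flat on the rubber deck under the lens, square to the fence, with its polished face (the one now towards the robot) up. Then turn the middle of the three knobs on the lamp control box clockwise until its white pointer points straight up the slope at the long white mark, and let go. Do not bump the microscope, touch the two neighbouring knobs or knock the dropper bottle and pebble beside the stand out of place.

Things in the scene. Friction and masses are not known exactly. Their poses are not given: they have to be found in the camera images.
- stone_mid (a point): Centre of the sawn grey stone block that stands on end in front of the fence: 50 x 50 x 115 mm, 0.6 to 0.9 kg. z runs along its length (up at the start), x from the polished face (towards the robot) to the fence. Pushed within 25 mm of the table it slides; pushed high it tips. Lying in place, its centre is 39 mm above the table and x points down.
- stone: The same stone block; origin at the centre of its base end (57.5 mm from the centre).
- stand: Fixed microscope stand. Origin on the table at the middle of the steel fence's near face; x away from the robot, square to the fence, z up. The fence is the near edge of a black rubber deck, both 14 mm high, 130 mm wide in y, to x = 125 mm; beside it a foot with a 24 mm post at x = 90, y = 92 mm. The stone tips about the fence's top edge and usually lands with its centre at x = 20 to 45 mm.
- scope: Microscope on the stand (same origin and axes): lamp ring of 104 mm diameter over the deck, centred at x = 45, y = 0 mm, underside 174 mm above the table; lens (same axis) and body (75 mm wide, x = 14 to 90) above it to 300 mm, eyepieces to 345 mm, an arm to the post. An upright gripper has no room over the stone: the tool must lean, tips forward (+x), hand towards the robot.
- panel: Fixed lamp control box, left or right of the stand, 190 mm wide in y. Origin on the table, 70 mm below the sloping face; x away from the robot, y left, z up. The face rises 30 degrees away from the robot (normal leans 30 degrees from vertical towards -x), 130 mm long. Three equal knobs in a row at y = 60, 0, -60 mm, axes square to the face.
- knob_grip (a point): Grip point of the middle knob: on its axis, in the middle of its bar grip, 18 mm out from the sloping face. The black bar is 10 mm thick, 30 mm long and stands from 8 to 28 mm out from the face, on a disc of 32 mm diameter and 8 mm height. It has a white pointer line at one end.
- knob_mid (a joint): Angle of the middle knob, rad, growing clockwise as seen looking onto the face; it stays where it is left (about 0.04 N m friction), stops at 0 and 2.6. At 0 the bar lies across the box with the pointer to the left (box +y); at 1.571 the bar lies up the slope with the pointer on the long white mark.
- knob_left: Left neighbour, the same knob 60 mm to the left (+y) of the middle one; origin at its foot on its axis. Not to be touched.
- knob_right: Right neighbour, 60 mm to the right (-y); origin at its foot on its axis. Not to be touched.
- dropper: Loose small amber dropper bottle standing to the left of the stone and stand, 26 mm diameter, 62 mm tall; origin at the centre of its base. A bystander.
- pebble: Loose brown pebble to the right of the stone and stand, 34 mm diameter, 25 mm high; origin at the centre of its base. A bystander.

How it is judged:
By the outcome, as a careful person would: the job done as asked, in the order asked, and still so for the second after the job is handed in, with the robot touching nothing.
It also fails if it takes over 58 s, if anything falls off the work surface, if the arm or the gripper's body presses on something with over 40 N, if the wrist force passes 120 N, or if a joint passes its speed limit or range.

## Working session

There is one attempt and no reset: what is moved stays moved. The work goes in short steps, Python scripts to look and compute and a tool call to move; the robot and the scene stay as the last step left them, time stands still between calls to the robot, and variables do not carry over. Pictures are saved under pics/ and viewed, about 8 in all and at most 12, crops included, and the job is handed in when it is done.

Besides the shell and the picture viewer there is one more tool, called after ">>>" as a command line: name --pt "numbers of a row" for each row, then --argument value for the rest. jog_arm: Moves the arm, as the interface text tells. Its arguments: {"type":"object","properties":{"commands":{"type":"array","items":{"type":"array","items":{"type":"number"}}},"squeeze":{"type":"number"}},"required":["commands"]}

```bash
ls; mkdir -p pics
cat > h.py <<'E'
import numpy as np, cv2
from station import manip, snapshot, workorder, models
def save(p,n): cv2.imwrite('pics/'+n,cv2.cvtColor(p['image'],cv2.COLOR_RGB2BGR))
def pix(p,X):
    E=np.linalg.inv(np.array(p['extrinsics'])); c=E[:3,:3]@np.array(X)+E[:3,3]; u=np.array(p['intrinsics'])@c; return (u[:2]/u[2]).round(1)
def onplane(p,uv,z):
    E=np.array(p['extrinsics']); d=E[:3,:3]@np.linalg.solve(np.array(p['intrinsics']),[uv[0],uv[1],1.]); o=E[:3,3]; return (o+d*(z-o[2])/d[2]).round(4)
E
python3 - <<'E'
from h import *
np.set_printoptions(precision=4,suppress=True)
print(manip.sense(), manip.hold_point_z)
for c in ['scene','top']:
    p=snapshot(c); save(p,c+'1.png'); print(c,np.array(p['extrinsics']))
    for n in ['stone_mid','stone','stand','scope','panel','knob_grip','knob_left','knob_right','dropper','pebble']:
        r=models.pinpoint(p,n); print(n,[(np.round(a['centre'],4),round(a['score'],2)) for a in r[:2]])
E
```

```text
pics
{'t': 0.0, 'q': array([ 1.0345,  0.5285,  1.4339,  0.    ,  1.1814, -0.1785]), 'qd': array([-0.0005, -0.0007,  0.0003, -0.0004, -0.    ,  0.0012]), 'tau': array([  0.0011, -44.2348, -17.8033,  -0.0002,   0.0086,   0.    ]), 'tcp_pos': array([0.2185, 0.5848, 0.2303]), 'tool_rot': array([ 0.178 ,  0.984 , -0.001 , -0.0004]), 'force': array([-0.669 ,  0.8128, -0.106 ]), 'ft_torque': array([-0.002 , -0.0174, -0.0422]), 'finger_gap': 1.0056011952880561} 0.0187
scene [[ 0.9654 -0.2224  0.1364  0.4777]
 [-0.2608 -0.8374  0.4804 -0.3656]
 [ 0.0074 -0.4994 -0.8664  0.7526]
 [ 0.      0.      0.      1.    ]]
stone_mid [(array([ 0.6163, -0.0691,  0.0577]), 0.62), (array([ 0.6619, -0.0473,  0.0015]), 0.41)]
stone [(array([ 0.6136, -0.0622,  0.0012]), 0.74), (array([0.562 , 0.3832, 0.0713]), 0.17)]
stand [(array([ 0.6639, -0.0454,  0.0021]), 0.78)]
scope []
panel [(array([ 0.5672,  0.327 , -0.0033]), 0.57)]
knob_grip [(array([0.5644, 0.3272, 0.0865]), 0.76)]
knob_left [(array([0.5615, 0.3809, 0.0726]), 0.56)]
knob_right [(array([0.5797, 0.2641, 0.0687]), 0.77)]
dropper [(array([0.619 , 0.0446, 0.0015]), 0.71)]
pebble [(array([ 0.6448, -0.1417, -0.0002]), 0.49), (array([ 0.6145, -0.0639,  0.0602]), 0.34)]
top [[ 0.016  -0.9843  0.1758  0.4298]
 [-0.9998 -0.0183 -0.0115 -0.0102]
 [ 0.0146 -0.1756 -0.9844  0.962 ]
 [ 0.      0.      0.      1.    ]]
stone_mid [(array([ 0.6188, -0.0619,  0.0603]), 0.68)]
stone [(array([ 0.6181, -0.0635, -0.0001]), 0.93)]
stand [(array([ 0.6615, -0.0414,  0.0014]), 0.91)]
scope []
panel [(array([0.5697, 0.3285, 0.0031]), 0.69)]
knob_grip [(array([0.565 , 0.3269, 0.0822]), 0.83)]
knob_left [(array([0.5645, 0.3882, 0.0672]), 0.52)]
knob_right [(array([0.5802, 0.268 , 0.0696]), 0.64)]
dropper [(array([0.609 , 0.0456, 0.0027]), 0.71)]
pebble [(array([ 0.6414, -0.1443, -0.0027]), 0.73)]
```

View pics/scene1.png

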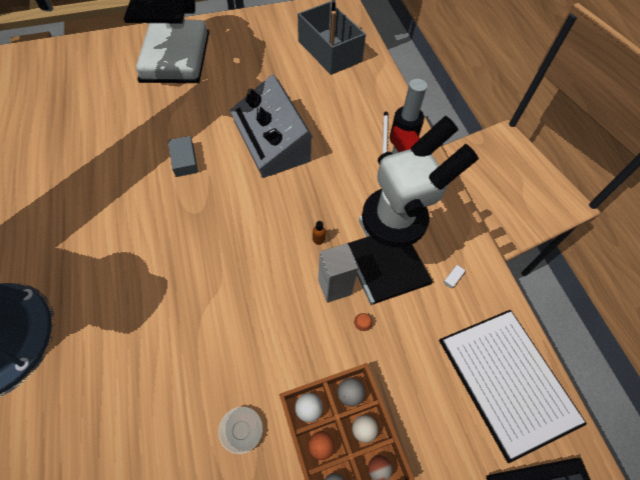

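View pics/top1.png

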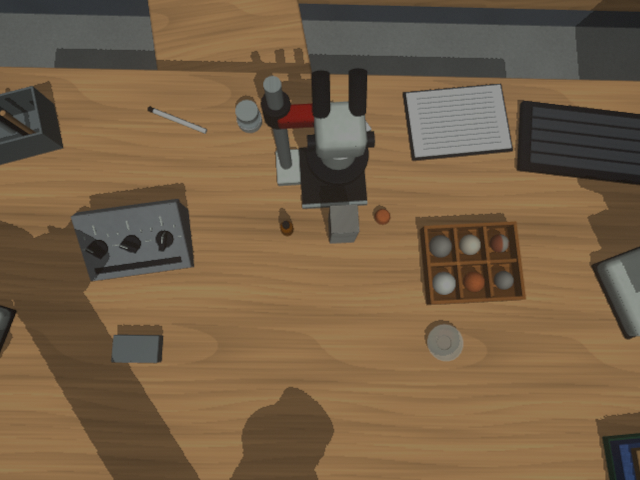

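Scene shows the stone at about (338,272) in front of the deck, the dropper at (319,233) and the pebble at (363,322). The panel is on the left with its knobs at about (253,97), (263,115) and (273,135). Next I need the yaws and the current knob angle.

Run:
```python
from h import *
a=cv2.imread('pics/top1.png'); b=cv2.imread('pics/scene1.png')
r=lambda m,x,y,w,h: cv2.resize(m[y:y+h,x:x+w],(400,300),interpolation=cv2.INTER_CUBIC)
m=np.vstack([np.hstack([r(a,270,170,120,90),r(a,70,195,120,90)]),np.hstack([r(b,300,220,140,105),r(b,225,75,100,75)])])
cv2.imwrite('pics/m1.png',m)
```

```text
(no output)
```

View pics/m1.png

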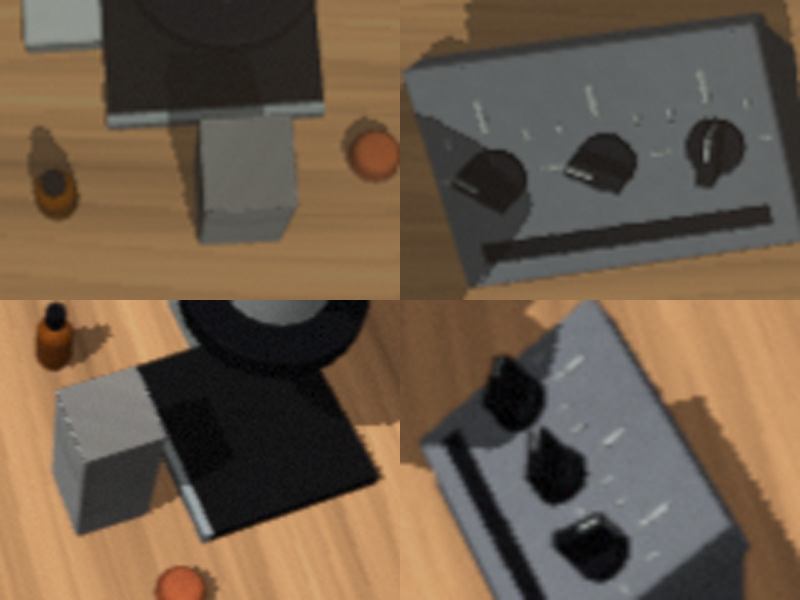

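Run:
```python
from h import *
p=snapshot('top')
def T(x,y,z): return onplane(p,(270+x*.3,170+y*.3),z)
def S(x,y,z): return onplane(s,(300+x*.35,220+(y-300)*.35),z)
s=snapshot('scene')
ang=lambda a,b: np.degrees(np.arctan2(*(b-a)[[1,0]]))
for n,f,a,b,z in [('fence top',T,(108,115),(322,101),.014),('fence bot',T,(109,128),(322,115),0),('stone base near',T,(200,243),(281,238),0),('stone top far',T,(200,122),(292,115),.115),('stone top near',T,(203,192),(297,206),.115),
 ('stone base right S',S,(80,533),(153,507),0),('S topnear',S,(57,392),(83,460),.115),('S topright',S,(83,460),(165,437),.115),('S fence right bottom',S,(207,541),(150,420),0)]:
    A,B=f(*a,z),f(*b,z); print(n,A,B,ang(A,B).round(1))
w=[(models.find_in(c,'stone')) for c in (p,s)]; print([x[0] for x in w if x])
```

```text
fence top [0.6624 0.0164 0.014 ] [ 0.6735 -0.1113  0.014 ] -85.0
fence bot [0.6578 0.016  0.    ] [ 0.6683 -0.1128  0.    ] -85.3
stone base near [ 0.5884 -0.0398  0.    ] [ 0.5923 -0.0882  0.    ] -85.4
stone top far [ 0.6347 -0.0355  0.115 ] [ 0.6395 -0.0845  0.115 ] -84.4
stone top near [ 0.5968 -0.0375  0.115 ] [ 0.5902 -0.0873  0.115 ] -97.5
stone base right S [ 0.5954 -0.085   0.    ] [ 0.6468 -0.0799  0.    ] 5.7
S topnear [ 0.5892 -0.0402  0.115 ] [ 0.5915 -0.086   0.115 ] -87.1
S topright [ 0.5915 -0.086   0.115 ] [ 0.641  -0.0842  0.115 ] 2.1
S fence right bottom [ 0.6732 -0.1115  0.    ] [ 0.6646 -0.0186  0.    ] 95.3
[{'centre': [0.6083, -0.059, 0.1145], 'score': 0.86}, {'centre': [0.6072, -0.0799, 0.1075], 'score': 0.88}]
```

>>> jog_arm --pt "100 1.5 -3.6 0 -0.07" --pt "100 1.5 -3.6 0 -0.07" --pt "100 1.5 -3.6 0 -0.07" --pt "100 1.5 -3.6 0 -0.07" --pt "100 1.5 -3.6 0 -0.07" --pt "100 1.5 -3.6 0 -0.07" --pt "100 1.5 -3.6 0 -0.07" --pt "100 1.5 -3.6 0 -0.07" --squeeze 20

```text
t: 1.97
tcp_pos: [0.3395, 0.2949, 0.2321]
tool_rot: [0.448, 0.894, 0.005, 0.003]
force: [0.9, 0.8, 0.3]
finger_gap: 1.0
```

>>> jog_arm --pt "100 1.5 -3.6 0 -0.07" --pt "100 1.5 -3.6 0 -0.07" --pt "100 1.5 -3.6 0 -0.07" --pt "100 1.5 -3.6 0 -0.07" --pt "100 1.5 -3.6 0 -0.07" --pt "100 1.5 -3.6 0 -0.07" --pt "100 1.5 -3.6 0 -0.07" --pt "100 1.5 -3.6 0 -0.07"

```text
t: 2.63
tcp_pos: [0.4635, -0.0082, 0.235]
tool_rot: [0.688, 0.726, 0.007, 0.007]
force: [1.6, 0.3, 0.9]
finger_gap: 0.999
```

>>> jog_arm --pt "100 1.0 -2.2 0 0.02" --pt "100 0.8 -2.2 -2 0.01" --pt "100 0.6 -2.0 -4 0" --pt "100 0 0 -4 0" --pt "100 0 0 -4 0" --pt "100 0 0 -3 0" --pt "100 0 0 -2 0" --pt "100 0 0 0 0"

```text
t: 3.3
tcp_pos: [0.5005, -0.0894, 0.0463]
tool_rot: [0.683, 0.73, 0.012, 0.023]
force: [-0.8, 0.6, -0.3]
finger_gap: 1.0
```

>>> jog_arm --pt "100 0 0.4 -0.5 0" --pt "100 0 0.5 -1 0" --pt "100 0 0.3 -1 0" --pt "100 0 0 0 0"

```text
t: 3.63
tcp_pos: [0.5028, -0.077, 0.0217]
tool_rot: [0.683, 0.73, 0.013, 0.025]
force: [0.3, -0.1, 0.7]
finger_gap: 1.001
```

```bash
cat >> h.py <<'E'
from scipy.spatial.transform import Rotation as R
def st():
    s=manip.sense(); m=R.from_quat(s['tool_rot']).as_matrix()
    print('t',round(s['t'],2),'tcp',np.round(s['tcp_pos'],4),'yaw_y',np.degrees(np.arctan2(m[1,1],m[0,1])).round(1),'z',m[:,2].round(3),'y',m[:,1].round(3),'F',np.round(s['force'],1),'gap',round(s['finger_gap'],3),'q',np.round(s['q'],2)); return s,m
E
python3 - <<'E'
from h import *
s,m=st()
p=snapshot('wrist'); save(p,'w1.png'); print(np.array(p['hand_eye']).round(3))
t=snapshot('top'); 
for n in ['stone_mid','stone','dropper','pebble']:
    print(n,[(np.round(a['centre'],4),round(a['score'],2)) for a in models.pinpoint(t,n)[:1]])
a=t['image'][150:300,230:430]; c=snapshot('scene')['image'][180:330,250:450]
m=np.vstack([cv2.resize(a,(800,600))[:,:,::-1]][:1]); 
cv2.imwrite('pics/m2.png',np.vstack([cv2.resize(a,(400,300)),cv2.resize(c,(400,300))])[:,:,::-1])
E
```

```text
t 3.63 tcp [ 0.5028 -0.077   0.0217] yaw_y 3.9 z [ 0.053 -0.015 -0.998] y [0.996 0.067 0.052] F [ 0.3 -0.1  0.7] gap 1.001 q [-0.38  0.72  1.91  0.01  0.45 -0.45]
[[ 0.    -0.957 -0.289  0.074]
 [ 1.     0.     0.    -0.001]
 [-0.    -0.289  0.957 -0.144]
 [ 0.     0.     0.     1.   ]]
stone_mid [(array([ 0.615 , -0.0581,  0.0594]), 0.96)]
stone [(array([ 6.143e-01, -6.190e-02,  1.000e-04]), 0.81)]
dropper [(array([6.087e-01, 4.590e-02, 4.000e-04]), 0.43)]
pebble [(array([ 0.6428, -0.1408, -0.0028]), 0.73)]
```

View pics/m2.png

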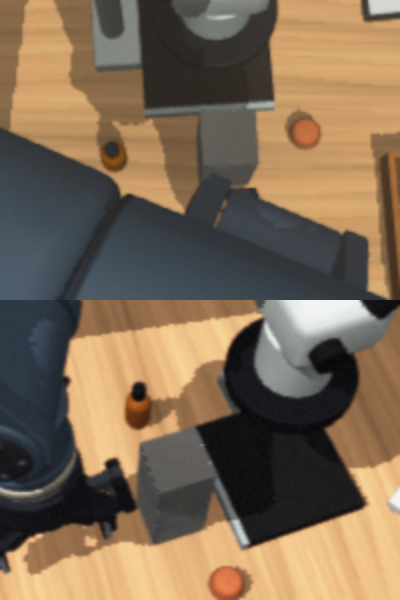

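View pics/w1.png

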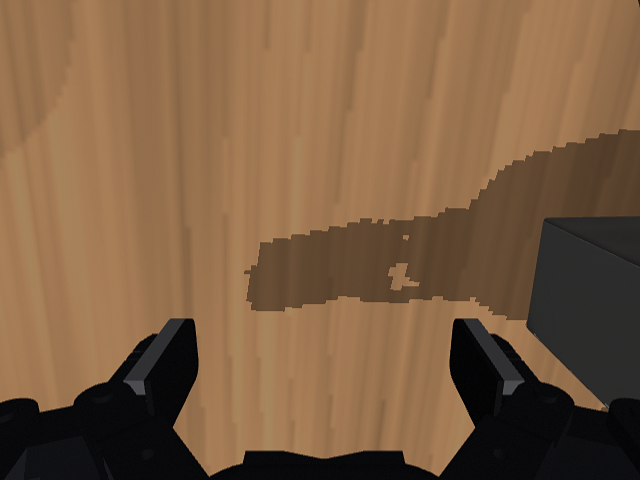

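Wrist view: the stone is at the right edge (540–640, 220–400) with the right finger's back facing it at about (500,370), and the jaws lie along the stand's x. Next I lower the tool and slide the stone.

>>> jog_arm --pt "100 0 0.3 -1 0.01" --pt "100 0 0.3 -1 0.01" --pt "100 0 0 -0.4 0" --pt "100 1 0.09 0 0" --pt "100 1 0.09 0 0" --pt "100 0.7 0.06 0 0" --pt "100 0.7 0.06 0 0" --pt "100 0.5 0.04 0 0"

```text
t: 4.65
tcp_pos: [0.5428, -0.0673, -0.0038]
tool_rot: [0.675, 0.737, 0.012, 0.023]
force: [-4.5, -1.6, 6.3]
finger_gap: 0.999
```

>>> jog_arm --pt "100 0 0 0.4 0" --pt "100 0.5 0.04 0 0" --pt "100 0.5 0.04 0 0"

```text
t: 4.9
tcp_pos: [0.5525, -0.0659, 0.001]
tool_rot: [0.675, 0.737, 0.011, 0.021]
force: [-6.1, -0.8, 3.7]
finger_gap: 0.998
```

Run:
```python
from h import *
s,m=st()
t=snapshot('top'); c=snapshot('scene')
for p in (t,c):
  for n in ['stone_mid','stone']:
    print(n,[(np.round(a['centre'],4),round(a['score'],2)) for a in models.pinpoint(p,n)[:1]])
a=t['image'][170:270,270:403]; c=c['image'][200:300,300:433]
cv2.imwrite('pics/m3.png',np.vstack([cv2.resize(a,(400,300)),cv2.resize(c,(400,300))])[:,:,::-1])
```

```text
t 4.9 tcp [ 0.5525 -0.0659  0.001 ] yaw_y 5.1 z [ 0.046 -0.012 -0.999] y [0.995 0.088 0.045] F [-6.1 -0.8  3.7] gap 0.998 q [-0.32  0.79  1.79  0.01  0.52 -0.41]
stone_mid []
stone [(array([ 0.6289, -0.0577,  0.012 ]), 0.68)]
stone_mid [(array([ 0.6553, -0.0613,  0.0595]), 0.85)]
stone [(array([ 0.6232, -0.062 ,  0.0131]), 0.84)]
```

View pics/m3.png

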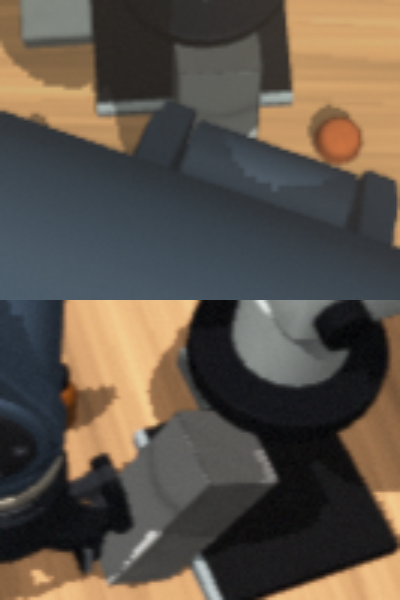

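Run:
```python
from h import *
from scipy.optimize import least_squares as L
p=snapshot('scene'); s,m=st()
uv=np.array([(335,293.3),(370.7,262.3),(391.7,259.3),(360,236.7)])
# local corners rel base-centre: x to fence, y left, z up
P=np.array([(-25,-25,0),(-25,-25,115),(25,-25,115),(-25,25,115)])/1000
def W(v): return R.from_euler('ZY',[v[4],v[3]]).apply(P)+v[:3]
f=lambda v:np.r_[(np.array([pix(p,q) for q in W(v)])-uv).ravel(),(v[4]-.087)*20]
r=L(f,[.626,-.06,.012,.5,.087],x_scale=[.01,.01,.01,.1,.1],diff_step=1e-3)
print(r.x.round(4),r.fun.round(1))
v=r.x; rot=R.from_euler('ZY',[v[4],v[3]])
for n,q in [('far base',(.025,0,0)),('near base',(-.025,0,0)),('mid',(0,0,.0575)),('near 14->',(-.025,0,.04))]: print(n,(rot.apply(q)+v[:3]).round(4))
a=p['image'].copy()
C=np.array([(x,y,z) for x in(-25,25) for y in(-25,25) for z in(0,115)])/1000
cc=[pix(p,q) for q in rot.apply(C)+v[:3]]
for i in range(8):
  for j in (1,2,4):
    if not i&j: cv2.line(a,tuple(np.round(cc[i]).astype(int)),tuple(np.round(cc[i|j]).astype(int)),(255,0,0),1)
cv2.imwrite('pics/fit.png',cv2.resize(a[190:310,290:450],(640,480))[:,:,::-1])
```

```text
t 5.25 tcp [ 0.5536 -0.0662  0.0008] yaw_y 5.1 z [ 0.049 -0.013 -0.999] y [0.995 0.088 0.048] F [-2.9  0.2  1.5] gap 1.001 q [-0.32  0.79  1.79  0.01  0.52 -0.41]
[ 0.6253 -0.0603  0.012   0.5234  0.087 ] [-0.5  2.8  0.2 -1.1  0.6  0.9 -1.3 -0.4  0. ]
far base [ 6.469e-01 -5.840e-02 -5.000e-04]
near base [ 0.6037 -0.0622  0.0245]
mid [ 0.654  -0.0578  0.0618]
near 14-> [ 0.6237 -0.0605  0.0591]
```

View pics/fit.png

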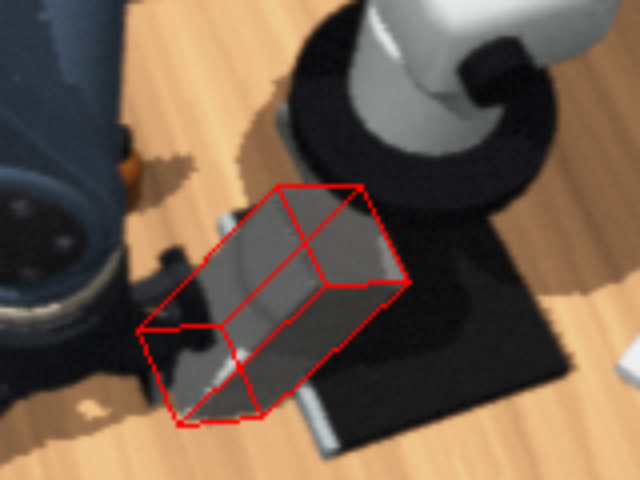

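>>> jog_arm --pt "100 0.3 0.03 0 0" --pt "100 0.3 0.03 0 0" --pt "100 0.2 0.02 0 0" --pt "100 0 0 0 0"

```text
t: 5.58
tcp_pos: [0.5567, -0.0648, 0.0]
tool_rot: [0.675, 0.737, 0.009, 0.018]
force: [-2.3, -0.5, 0.0]
finger_gap: 0.998
```

Run:
```python
from h import *
st(); c=snapshot('scene')
for n in ['stone_mid','stone']:
    print(n,[(np.round(a['centre'],4),round(a['score'],2)) for a in models.pinpoint(c,n)[:1]])
```

```text
t 5.58 tcp [ 0.5567 -0.0648  0.    ] yaw_y 5.0 z [ 0.038 -0.011 -0.999] y [0.995 0.087 0.037] F [-2.3 -0.5  0. ] gap 0.998 q [-0.32  0.79  1.77  0.    0.54 -0.41]
stone_mid [(array([ 0.6532, -0.0604,  0.061 ]), 0.85)]
stone [(array([ 0.6272, -0.0597,  0.0121]), 0.75)]
```

>>> jog_arm --pt "100 0.4 0.03 0 0" --pt "100 0.4 0.03 0 0" --pt "100 0.4 0.03 0 0" --pt "100 0 0 0 0"

```text
t: 6.07
tcp_pos: [0.5583, -0.0641, 0.0002]
tool_rot: [0.676, 0.737, 0.003, 0.009]
force: [-0.5, 0.3, 0.1]
finger_gap: 1.0
```

Run:
```python
from h import *
st(); c=snapshot('scene')
for n in ['stone_mid','stone']:
    print(n,[(np.round(a['centre'],4),round(a['score'],2)) for a in models.pinpoint(c,n)[:1]])
```

```text
t 6.07 tcp [ 5.583e-01 -6.410e-02  2.000e-04] yaw_y 4.9 z [ 0.016 -0.008 -1.   ] y [0.996 0.086 0.016] F [-0.5  0.3  0.1] gap 1.0 q [-0.31  0.8   1.75 -0.    0.58 -0.39]
stone_mid [(array([ 0.6602, -0.0635,  0.062 ]), 0.97)]
stone [(array([ 0.6299, -0.0612,  0.0116]), 0.9)]
```

>>> jog_arm --pt "100 -0.8 -0.07 0 0" --pt "100 -0.4 -0.03 1 0" --pt "100 0 0 2 0" --pt "100 0 0 1.5 0" --pt "100 0 0 0.5 0" --pt "100 0 0 0 0"

```text
t: 6.72
tcp_pos: [0.5495, -0.0655, 0.0524]
tool_rot: [0.676, 0.737, 0.005, 0.012]
force: [-0.7, 0.1, 0.0]
finger_gap: 1.002
```

Run:
```python
from h import *
st(); c=snapshot('scene')
for n in ['stone_mid','stone']:
    print(n,[(np.round(a['centre'],4),round(a['score'],2)) for a in models.pinpoint(c,n)[:1]])
```

```text
t 6.72 tcp [ 0.5495 -0.0655  0.0524] yaw_y 4.9 z [ 0.025 -0.009 -1.   ] y [0.996 0.086 0.024] F [-0.7  0.1  0. ] gap 1.002 q [-0.32  0.7   1.77 -0.    0.65 -0.4 ]
stone_mid [(array([ 0.64  , -0.064 ,  0.0591]), 0.6)]
stone [(array([ 0.6298, -0.0596,  0.0063]), 0.73)]
```

>>> jog_arm --pt "100 0 0 0 0"

```text
t: 6.95
tcp_pos: [0.5483, -0.0651, 0.0503]
tool_rot: [0.676, 0.737, 0.004, 0.011]
force: [-1.4, -0.4, 0.3]
finger_gap: 1.005
```

Run:
```python
from h import *
st(); c=snapshot('scene');t=snapshot('top')
for p in (c,t):
  for n in ['stone_mid','stone','dropper','pebble','stand']:
    print(n,[(np.round(a['centre'],4),round(a['score'],2)) for a in models.pinpoint(p,n)[:1]])
a=t['image'][170:270,270:403]; c=c['image'][200:300,300:433]
cv2.imwrite('pics/m4.png',np.vstack([cv2.resize(a,(400,300)),cv2.resize(c,(400,300))])[:,:,::-1])
```

```text
t 6.95 tcp [ 0.5483 -0.0651  0.0503] yaw_y 4.9 z [ 0.022 -0.008 -1.   ] y [0.996 0.086 0.021] F [-1.4 -0.4  0.3] gap 1.005 q [-0.32  0.7   1.77 -0.    0.65 -0.4 ]
stone_mid [(array([ 0.639 , -0.0614,  0.0591]), 0.85)]
stone [(array([ 0.6292, -0.0608,  0.0064]), 0.69)]
dropper [(array([0.6178, 0.0475, 0.0014]), 0.53)]
pebble [(array([ 0.645 , -0.1429,  0.0026]), 0.74)]
stand [(array([ 0.6643, -0.0492,  0.0007]), 0.93)]
stone_mid []
stone []
dropper [(array([6.101e-01, 4.700e-02, 5.000e-04]), 0.61)]
pebble [(array([ 0.6455, -0.1441, -0.0041]), 0.56)]
stand []
```

View pics/m4.png

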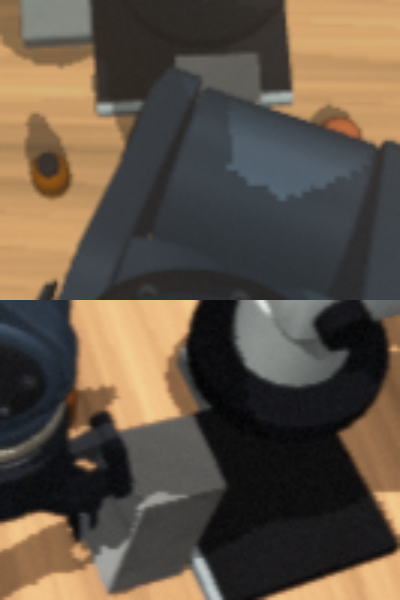

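>>> jog_arm --pt "100 0.8 0.07 0 0" --pt "100 0.8 0.07 0 0" --pt "100 0.8 0.07 0 0" --pt "100 0.7 0.06 0 0" --pt "100 0.5 0.04 0 0"

```text
t: 7.97
tcp_pos: [0.5892, -0.0623, 0.0516]
tool_rot: [0.676, 0.736, 0.005, 0.013]
force: [-0.4, -0.6, -0.2]
finger_gap: 0.995
```

Run:
```python
from h import *
st(); c=snapshot('scene')
for n in ['stone_mid','stone']:
    print(n,[(np.round(a['centre'],4),round(a['score'],2)) for a in models.pinpoint(c,n)[:1]])
```

```text
t 7.97 tcp [ 0.5892 -0.0623  0.0516] yaw_y 4.9 z [ 0.026 -0.009 -1.   ] y [0.996 0.085 0.025] F [-0.4 -0.6 -0.2] gap 0.995 q [-0.29  0.73  1.67 -0.    0.72 -0.38]
stone_mid [(array([ 0.6646, -0.0613,  0.0626]), 0.91)]
stone [(array([ 0.6302, -0.0594,  0.0183]), 0.55)]
```

>>> jog_arm --pt "100 0.5 0.04 0 0" --pt "100 0.4 0.03 0 0" --pt "100 0 0 0 0"

```text
t: 8.37
tcp_pos: [0.597, -0.0611, 0.0511]
tool_rot: [0.676, 0.737, 0.005, 0.011]
force: [-0.2, 0.1, 0.8]
finger_gap: 1.003
```

Run:
```python
from h import *
st(); c=snapshot('scene')
for n in ['stone_mid','stone']:
    print(n,[(np.round(a['centre'],4),round(a['score'],2)) for a in models.pinpoint(c,n)[:1]])
```

```text
t 8.37 tcp [ 0.597  -0.0611  0.0511] yaw_y 4.9 z [ 0.023 -0.008 -1.   ] y [0.996 0.085 0.022] F [-0.2  0.1  0.8] gap 1.003 q [-0.29  0.74  1.64 -0.    0.74 -0.37]
stone_mid [(array([ 0.6867, -0.0611,  0.0387]), 0.72)]
stone [(array([ 0.6258, -0.0616,  0.0407]), 0.97)]
```

>>> jog_arm --pt "100 -2.5 -0.2 0 0" --pt "100 -2.0 -0.2 -1 0" --pt "100 0 0 -1.5 0" --pt "100 0 0 0 0"

```text
t: 8.85
tcp_pos: [0.5501, -0.0654, 0.0266]
tool_rot: [0.676, 0.737, 0.005, 0.012]
force: [-0.1, -0.4, -0.5]
finger_gap: 1.007
```

Run:
```python
from h import *
st(); c=snapshot('scene')
for n in ['stone_mid','stone','dropper','pebble','stand']:
    print(n,[(np.round(a['centre'],4),round(a['score'],2)) for a in models.pinpoint(c,n)[:1]])
cv2.imwrite('pics/m5.png',cv2.resize(c['image'][195:315,290:450],(800,600),interpolation=cv2.INTER_CUBIC)[:,:,::-1])
```

```text
t 8.85 tcp [ 0.5501 -0.0654  0.0266] yaw_y 4.9 z [ 0.025 -0.009 -1.   ] y [0.996 0.086 0.024] F [-0.1 -0.4 -0.5] gap 1.007 q [-0.32  0.74  1.77 -0.    0.6  -0.4 ]
stone_mid [(array([ 0.6893, -0.0586,  0.0401]), 0.82)]
stone [(array([ 0.6282, -0.0621,  0.0386]), 0.84)]
dropper [(array([ 0.664 , -0.0492,  0.0029]), 0.2)]
pebble []
stand [(array([ 0.6627, -0.046 ,  0.0014]), 0.86)]
```

View pics/m5.png

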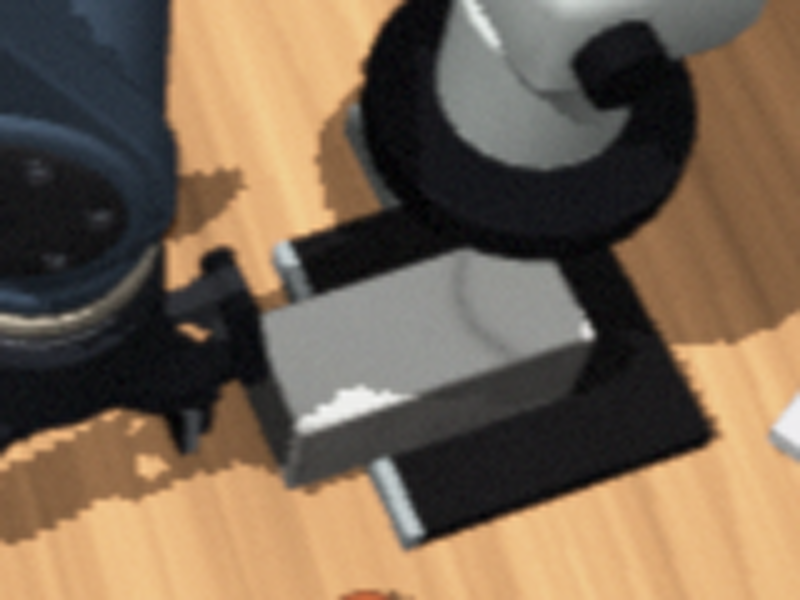

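Run:
```python
from h import *
c=snapshot('scene')
S=lambda x,y,z: onplane(c,(290+x*.2,195+y*.2),z)
for n,a,b,z in [('stone long R top',(298,428),(594,335),.064),('stone end top',(265,318),(298,428),.064),('far end',(558,262),(594,335),.064),('stone long L',(265,318),(460,250),.064),('fence bot',(408,548),(372,460),0),('fence top',(425,540),(300,245),.014),('deck R',(425,540),(715,432),.014)]:
    A,B=S(*a,z),S(*b,z); d=B-A; print(n,A,B,np.degrees(np.arctan2(d[1],d[0])).round(1),np.linalg.norm(d).round(3))
```

```text
stone long R top [ 0.6326 -0.0813  0.064 ] [ 0.7458 -0.0739  0.064 ] 3.7 0.113
stone end top [ 0.6344 -0.0372  0.064 ] [ 0.6326 -0.0813  0.064 ] -92.3 0.044
far end [ 0.7442 -0.0427  0.064 ] [ 0.7458 -0.0739  0.064 ] -87.1 0.031
stone long L [ 0.6344 -0.0372  0.064 ] [ 0.7114 -0.0289  0.064 ] 6.2 0.077
fence bot [ 0.6715 -0.1115  0.    ] [ 0.67   -0.0747  0.    ] 92.3 0.037
fence top [ 0.6749 -0.1149  0.014 ] [0.6686 0.0138 0.014 ] 92.8 0.129
deck R [ 0.6749 -0.1149  0.014 ] [ 0.7939 -0.1023  0.014 ] 6.0 0.12
```

>>> jog_arm --pt "100 0 0 -0.8 0" --pt "100 0.8 0.06 0 0" --pt "100 0.8 0.06 0 0" --pt "100 0.5 0.04 0 0" --pt "100 0.5 0.04 0 0" --pt "100 0.5 0.04 0 0" --pt "100 0.4 0.04 0 0" --pt "100 0 0 0 0"

```text
t: 9.87
tcp_pos: [0.5857, -0.0613, 0.0203]
tool_rot: [0.675, 0.738, 0.002, 0.008]
force: [-0.2, -0.6, -0.0]
finger_gap: 0.997
```

Run:
```python
from h import *
st(); c=snapshot('scene')
for n in ['stone_mid','stone']:
    print(n,[(np.round(a['centre'],4),round(a['score'],2)) for a in models.pinpoint(c,n)[:1]])
```

```text
t 9.87 tcp [ 0.5857 -0.0613  0.0203] yaw_y 5.1 z [ 0.015 -0.008 -1.   ] y [0.996 0.089 0.014] F [-0.2 -0.6 -0. ] gap 0.997 q [-0.29  0.78  1.68 -0.01  0.67 -0.38]
stone_mid [(array([ 0.6981, -0.0573,  0.0381]), 0.8)]
stone [(array([ 0.6379, -0.0549,  0.0404]), 0.82)]
```

>>> jog_arm --pt "100 -2 -0.17 0 0" --pt "100 -3 -0.25 0 0" --pt "100 -1.5 -0.1 3 0" --pt "100 0 0 4 0" --pt "100 0 0 4 0" --pt "100 0 0.5 4 0" --pt "60 0 2 3 0" --pt "60 0 3.5 1 0"

```text
t: 10.68
tcp_pos: [0.5212, -0.0103, 0.2142]
tool_rot: [0.678, 0.735, 0.004, 0.011]
force: [1.7, 0.4, -0.9]
finger_gap: 0.744
```

>>> jog_arm --pt "60 0 3.8 0 0" --pt "60 0 3.8 0 0" --pt "60 0 3.8 0 0" --pt "60 0 3.8 0 0" --pt "60 0 3.8 0 0" --pt "60 0 3.8 0 0" --pt "50 0 3.8 0 0" --pt "50 0 3 0 0"

```text
t: 11.35
tcp_pos: [0.5285, 0.2986, 0.225]
tool_rot: [0.681, 0.732, 0.015, 0.022]
force: [0.9, -0.0, -0.7]
finger_gap: 0.501
```

Run:
```python
from h import *
st(); 
for cn in ('scene','top'):
  c=snapshot(cn)
  for n in ['stone_mid','stone','dropper','pebble','knob_grip','knob_left','knob_right','panel','stand']:
    print(n,[(np.round(a['centre'],4),round(a['score'],2)) for a in models.pinpoint(c,n)[:1]])
```

```text
t 11.35 tcp [0.5285 0.2986 0.225 ] yaw_y 4.2 z [ 0.053 -0.007 -0.999] y [0.996 0.073 0.052] F [ 0.9 -0.  -0.7] gap 0.501 q [ 0.34  0.49  1.52 -0.03  1.08  0.28]
stone_mid [(array([ 0.6984, -0.0573,  0.0408]), 0.83)]
stone [(array([ 0.6417, -0.0596,  0.0406]), 0.58)]
dropper [(array([0.6176, 0.0498, 0.0008]), 0.53)]
pebble [(array([ 0.6441, -0.1402,  0.0019]), 0.78)]
knob_grip [(array([0.5619, 0.3249, 0.0831]), 0.65)]
knob_left [(array([0.5644, 0.3857, 0.0705]), 0.77)]
knob_right [(array([0.5833, 0.2693, 0.0661]), 0.6)]
panel [(array([5.667e-01, 3.280e-01, 2.000e-04]), 0.86)]
stand [(array([ 6.631e-01, -4.720e-02,  4.000e-04]), 0.93)]
stone_mid [(array([ 0.6997, -0.0518,  0.0411]), 0.78)]
stone [(array([ 0.6423, -0.0564,  0.0364]), 0.56)]
dropper [(array([ 6.095e-01,  4.420e-02, -3.000e-04]), 0.72)]
pebble [(array([ 6.446e-01, -1.403e-01, -3.000e-04]), 0.6)]
knob_grip [(array([0.5652, 0.3271, 0.0839]), 0.78)]
knob_left [(array([0.5632, 0.3855, 0.0664]), 0.5)]
knob_right [(array([0.5786, 0.2699, 0.067 ]), 0.83)]
panel [(array([0.5679, 0.3279, 0.0025]), 0.82)]
stand [(array([ 0.6614, -0.0459,  0.0012]), 0.8)]
```

>>> jog_arm --pt "50 1.1 0.9 -2 0" --pt "50 1.1 0.9 -2 0" --pt "50 1.1 0.9 -2 0" --pt "50 0 0 0 0"

```text
t: 12.68
tcp_pos: [0.5634, 0.3237, 0.165]
tool_rot: [0.681, 0.732, 0.016, 0.023]
force: [0.2, -0.5, 0.1]
finger_gap: 0.501
```

```bash
cat >> h.py <<'E'
def wrist():
    s,m=st(); p=snapshot('wrist'); T=np.eye(4); T[:3,:3]=m; T[:3,3]=s['tcp_pos']; q={**p,'extrinsics':T@np.array(p['hand_eye'])}; return p,q
E
python3 - <<'E'
from h import *
p,q=wrist(); save(p,'w2.png')
for n in ['knob_grip','knob_left','knob_right']:
    r=models.pinpoint(p,n)[:1]; print(n,[(np.round(a['centre'],4),round(a['score'],2),pix(q,a['centre'])) for a in r])
print(pix(q,[.562,.3265,.085]))
E
```

```text
t 12.68 tcp [0.5634 0.3237 0.165 ] yaw_y 4.1 z [ 0.056 -0.007 -0.998] y [0.996 0.072 0.056] F [ 0.2 -0.5  0.1] gap 0.501 q [ 0.36  0.62  1.46 -0.03  1.01  0.31]
knob_grip [(array([0.56  , 0.3199, 0.0902]), 0.74, array([310. , 263.9]))]
knob_left [(array([0.5625, 0.3847, 0.0702]), 0.74, array([321.3, 137.4]))]
knob_right [(array([0.5831, 0.2638, 0.065 ]), 0.89, array([339.9, 335.4]))]
[314.2 249.3]
```

View pics/w2.png

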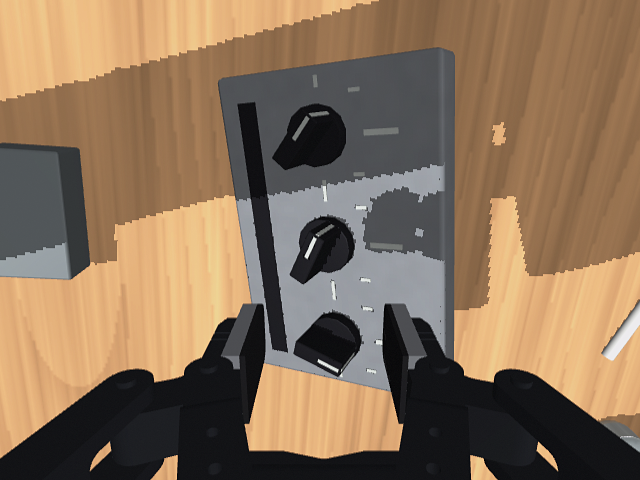

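```bash
cat >> h.py <<'E'
def rect(q,n,o=(.568,.3275,.070),yaw=.138,h=24,st=1.5):
    # panel coords: u up slope, v left ; rows: u descending, cols: v descending (left on left)
    f=np.array([np.cos(yaw),np.sin(yaw),0]); l=np.array([-np.sin(yaw),np.cos(yaw),0]); c,s=np.cos(np.pi/6),np.sin(np.pi/6)
    U=f*c+np.array([0,0,s]); N=-f*s+np.array([0,0,c]); g=np.arange(h,-h-.1,-st)/1000
    uv=np.array([[pix(q,np.array(o)+U*a+l*b+N*n) for b in g] for a in g]).astype(np.float32)
    return cv2.remap(cv2.cvtColor(q['image'],cv2.COLOR_RGB2GRAY),uv[...,0],uv[...,1],cv2.INTER_LINEAR)
def asc(im): print('\n'.join(''.join(' .:-=+*#%@'[min(9,int(v)*10//200)]*2 for v in r) for r in im))
E
python3 - <<'E'
from h import *
p,q=wrist()
for n in (.008,.028): asc(rect(q,n)); print('----')
E
```

```text
t 12.88 tcp [0.5635 0.3232 0.1698] yaw_y 4.1 z [ 0.061 -0.006 -0.998] y [0.996 0.071 0.06 ] F [0.8 0.3 0.8] gap 0.498 q [ 0.36  0.61  1.46 -0.03  1.01  0.31]
##**%%############################################################
##########################======++################################
##################%%++::..          ..::**########################
##############**%%--..                    ########################
############**++..        ....::..........  --####################
############==::      ..::....................==##################
############--      ..::........................++################
##########++::    ..      ........................**##############
##########==              ........................::##############
##########--    --..              ..................**############
##########::    ++++              ..................--############
##########::      ++::                  ..............########@@@@
##########==      --++                  ..............**####%%####
##########--  ..    ++==                      ........**##########
####
[... 2789 characters left out ...]
#########################
##################################################################
##################################################################
##################################################################
####################%%%%####%%%%##%%%%####**##**%%==++##**++::::==
--....::..::..  ::::  ............................................
..................................................................
..................................................................
..................................................................
..................................................................
..................................................................
----
```

Middle knob's axis is near pixel (328,243), with its pointer line at about (308,257)–(318,236). The rectified map puts the knob at about 0.52 rad. I plan to align it by closing the jaws at intermediate and then final yaws.

>>> jog_arm --pt "38 -0.1 0.3 -0.5 -0.11" --pt "38 0 0 -0.5 -0.11" --pt "38 0 0 -0.5 -0.11" --pt "38 0 0 -0.5 -0.11" --pt "38 0 0 -0.5 -0.11" --pt "38 0 0 -0.5 -0.11" --pt "38 0 0 0 -0.11" --pt "38 0 0 0 -0.08"

```text
t: 13.6
tcp_pos: [0.5635, 0.325, 0.1523]
tool_rot: [0.93, 0.366, 0.014, 0.034]
force: [0.5, -0.4, 0.6]
finger_gap: 0.377
```

Run:
```python
from h import *
p,q=wrist()
for n in ['knob_grip']:
    r=models.pinpoint(p,n)[:1]; print(n,[(np.round(a['centre'],4),round(a['score'],2)) for a in r])
asc(rect(q,.028,st=2))
```

```text
t 13.6 tcp [0.5635 0.325  0.1523] yaw_y -47.1 z [ 0.05  -0.054 -0.997] y [ 0.679 -0.73   0.073] F [ 0.5 -0.4  0.6] gap 0.377 q [ 0.38  0.65  1.45 -0.08  1.02  1.25]
knob_grip [(array([0.5615, 0.3213, 0.0917]), 0.97)]
####++..++              ........--%%%%%%%%########
####%%..  ..                ....::%%%%%%##########
######..  **                    ++##%%%%##########
######--  **                      ################
%%%%##%%  ==                      ################
%%%%%%##--  ==....                ..##############
%%%%%%##%%  ##........              %%############
%%%%######  ..@@::........          --%%%%########
%%%%######--..##@@@@::........        %%##########
%%%%######%%--....%%@@@@  ........    ==##########
%%%%############::..::@@@@..........    %%%%%%##%%
################%%##....................##%%####%%
####################%%++................**%%%%%%##
################%%##%%%%%%--............%%%%%%%%%%
##**++++++--======..::::--..::....................
..................................................
..................................................
..................................................
..................................................
............::::::------==++++--****##**##########
%%%%%%%%%%%%%%%%%%%%%%%%%%########################
%%%%%%%%##%%########%%############################
%%%%%%%%##########################################
##%%%%%%####%%########%%##########################
####%%%%%%@@%%@@%%@@@@@@@@@@@@@@@@@@@@@@@@@@@@@@@@
```

>>> jog_arm --pt "38 -0.15 0 -2.5 0" --pt "38 0 0 -2 0" --pt "38 0 0 -1.2 0" --pt "38 0 0 -0.8 0" --pt "38 0 0 0 0"

```text
t: 14.12
tcp_pos: [0.5646, 0.3256, 0.0919]
tool_rot: [0.927, 0.373, 0.02, 0.034]
force: [-1.0, 0.1, 0.3]
finger_gap: 0.382
```

```bash
python3 -c "
from h import *
st()"
```

```text
t 14.12 tcp [0.5646 0.3256 0.0919] yaw_y -46.2 z [ 0.062 -0.049 -0.997] y [ 0.69  -0.72   0.078] F [-1.   0.1  0.3] gap 0.382 q [ 0.38  0.72  1.49 -0.09  0.89  1.24]
```

>>> jog_arm --pt "38 -0.25 -0.05 -0.4 0" --pt "25 0 0 -0.2 0" --pt "0 0 0 0 0" --pt "0 0 0 0 0" --pt "0 0 0 0 0" --pt "0 0 0 0 0" --squeeze 20

```text
t: 14.62
tcp_pos: [0.5626, 0.3266, 0.0879]
tool_rot: [0.927, 0.374, 0.022, 0.033]
force: [1.1, 0.8, -2.0]
finger_gap: 0.12
```

```bash
python3 -c "
from h import *
p,q=wrist(); asc(rect(q,.028,st=2)); save(p,'w3.png')"
```

```text
t 14.62 tcp [0.5626 0.3266 0.0879] yaw_y -46.1 z [ 0.065 -0.046 -0.997] y [ 0.691 -0.718  0.078] F [ 1.1  0.8 -2. ] gap 0.12 q [ 0.39  0.73  1.5  -0.09  0.87  1.24]
@@@@....  ..%%........++++++--::..::..@@@@@@@@@@@@
@@@@........  %%........++++++--........**@@@@@@@@
@@@@..........%%..........++++++--........::@@@@@@
@@@@@@..++....==**..::  ..--++++++--............--
@@@@@@++++......::......  ..++++++++::............
@@@@@@++++++......##::........++++++++............
@@@@@@%%++++::....##==::::  ....++++**............
@@@@@@@@++++++....  ##  ::........@@@@............
@@@@@@@@--++++--......##::::....::::@@............
@@@@@@::..++++++......++@@::::....--@@............
@@@@@@....==++++==......@@--::::....--@@..........
##%%##......++++++..........::::....::--..........
..::::....::++++++++........::..::....--::........
::::::..::....++++++..............::....--........
::::..........++++++++........::::....::..--......
::::..::........++++++......::..........::==--....
++==++##........++++####....@@....%%@@@@@@..--....
@@@@@@@@##......--++==##++....**@@@@@@@@@@@@  --..
@@@@@@@@@@..............++....%%@@@@@@@@@@@@@@::--
@@@@@@@@@@......................@@@@@@@@@@@@@@%%--
@@##@@@@@@%%....................++@@@@@@@@@@@@@@--
@@@@@@@@@@@@......................@@@@@@@@@@@@@@@@
@@@@@@@@@@@@  ......................@@@@@@@@@@@@@@
@@@@@@@@@@@@::......................@@@@@@@@@@@@@@
@@@@@@@@@@@@..........................@@@@@@@@@@@@
```

>>> jog_arm --pt "0 0 0 0 -0.1" --pt "0 0 0 0 -0.1" --pt "0 0 0 0 -0.1" --pt "0 0 0 0 -0.1" --pt "0 0 0 0 0"

```text
t: 15.08
tcp_pos: [0.563, 0.3253, 0.089]
tool_rot: [0.984, 0.173, 0.015, 0.038]
force: [-0.9, 0.3, -2.1]
finger_gap: 0.109
```

```bash
python3 -c "
from h import *
p,q=wrist(); asc(rect(q,.028,st=2))"
```

```text
t 15.08 tcp [0.563  0.3253 0.089 ] yaw_y -70.0 z [ 0.042 -0.07  -0.997] y [ 0.34  -0.937  0.08 ] F [-0.9  0.3 -2.1] gap 0.109 q [ 0.39  0.74  1.47 -0.1   0.92  1.67]
@@@@@@@@@@..++++....##......++++++....==@@@@@@@@@@
@@@@@@@@@@::++++......##....==++++......%%@@@@@@@@
@@@@@@@@@@@@++++......@@......++++--......@@@@@@@@
@@@@@@@@++::++++....::::::::..++++++....::@@@@@@@@
@@@@@@==....++++::..::@@......++++++........@@@@@@
@@@@@@......++++++....%%##::  ..++++++::::..%%@@@@
@@@@@@......++++++......@@::....++++++........@@@@
@@@@@@....::++++++..::..@@..::..++++++--......##%%
%%%%##......++++++....::@@........++++++..........
..........::++++++......@@++::....++++++..........
::..........++++++......::@@..  ..++++++==........
::..........++++++......::........::##**..........
....::......++++++==..  ....::::  --##::..........
****##......==++++++........::::..--@@............
@@@@@@......::**####--  ..::..::..==@@............
@@@@@@..........::##--  ............++........::..
@@@@@@............==--............  --............
%%@@==..............@@--::..**%%@@::--............
@@@@................====%%@@@@@@@@@@==............
@@@@..................--==@@@@@@@@@@::==..........
%%++......::..........--  @@@@@@@@@@  --..........
%%==..................==..@@@@@@@@@@**--..........
##--....................--@@@@@@@@@@@@==..........
%%......................==@@@@@@@@@@@@::--........
::......................--**@@@@@@@@@@..--........
```

>>> jog_arm --pt "0 0 0 0 -0.1" --pt "0 0 0 0 -0.1" --pt "0 0 0 0 -0.05" --pt "0 0 0 0 0"

```text
t: 15.47
tcp_pos: [0.563, 0.3247, 0.0894]
tool_rot: [0.998, 0.052, 0.01, 0.04]
force: [0.1, -0.6, -2.4]
finger_gap: 0.109
```

```bash
python3 -c "
from h import *
p,q=wrist(); save(p,'w4.png'); asc(rect(q,.028,h=36,st=2)[:26])"
```

```text
t 15.47 tcp [0.563  0.3247 0.0894] yaw_y -84.1 z [ 0.024 -0.079 -0.997] y [ 0.102 -0.991  0.081] F [ 0.1 -0.6 -2.4] gap 0.109 q [ 0.39  0.74  1.46 -0.1   0.95  1.92]
  ::@@@@@@@@@@@@@@@@@@@@............%%..........@@@@@@@@@@@@@@@@@@@@@@  ::
  ++++@@@@@@@@@@@@@@@@@@............%%..........@@@@@@@@@@@@@@@@@@@@@@  ::
  ==@@@@@@@@@@@@@@@@@@@@........  ..%%..........--@@@@@@@@@@@@@@@@@@@@..::
  ====@@@@@@@@@@@@@@@@@@::..++==....%%......::::##@@@@@@@@@@@@@@@@@@@@@@::
..====@@@@@@@@@@@@@@@@@@....++++....%%......++++@@@@@@@@@@@@@@@@@@@@@@@@..
++====@@@@@@@@@@@@@@@@@@====++++....**::....++++@@@@@@@@@@@@@@@@@@@@@@@@%%
======%%@@@@@@@@@@@@@@**%%++++++....====....++++@@@@@@@@@@@@@@@@@@@@@@@@@@
======@@@@@@@@@@@@@@##....++++++....::**....++++%%@@@@@@@@@@@@@@@@@@@@@@@@
========@@@@@@@@@@@@......++++++......==....++++++::::@@@@@@@@@@@@@@@@@@@@
========@@@@@@@@@@@@......++++++..::..::....++++++....**@@@@@@@@@@@@@@@@@@
========@@@@@@@@@@**......++++--......##....++++++......@@@@@@@@@@@@@@@@@@
========@@@@@@@@@@........++++........**....++++++......@@@@@@@@@@@@@@@@@@
========++@@@@@@@@::::..++++++....
[... 315 characters left out ...]
+++........::::::::......
..............::........++++++................++++++........::--==::****##
..  ..  ..  --..........++##@@::........::....++++++........@@@@@@@@@@@@@@
======++++==%%............++##--....::..::  ..**++++::......@@@@@@@@@@@@@@
============................##--  ::......  ..####==........--@@@@@@@@@@@@
============................@@--..::..::......##::............@@@@@@@@@@@@
++==++++++........::........@@--::::..::......##..............**@@@@@@@@@@
%%%%%%%%%%........::........::--++..==--==--..%%................@@@@@@@@@@
%%%%%%**......................--**@@@@@@@@%%::==..................@@@@@@@@
++::..........................--@@@@@@@@@@@@............::........@@@@@@@@
```

View pics/w4.png

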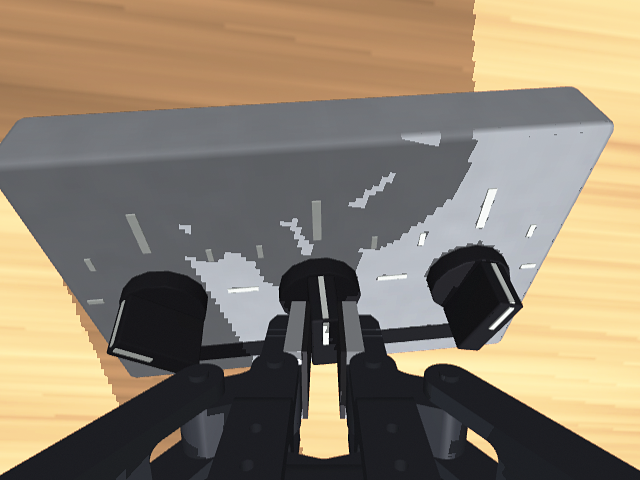

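```bash
cat >> h.py <<'E'
def meas(q,sh=2.5):
    for n,lo,hi,nm,w in ((.028,2,10,'pointer',8),(0.,22,45,'mark',8)):
        im=rect(q,n,h=48,st=.5).astype(float); g=np.arange(48,-48.1,-.5); pts=[]
        for i,u in enumerate(g):
            if lo<u<hi:
                k=np.where(abs(g+1)<w)[0] if nm=='mark' else np.where(abs(g+2)<sh)[0]
                r=im[i,k]; r=np.clip(r-np.percentile(r,70),0,None)
                if r.max()>25: pts.append((u,(r*g[k]).sum()/r.sum()))
        pts=np.array(pts)
        if len(pts)>3: a=np.polyfit(pts[:,0],pts[:,1],1); print(nm,len(pts),pts[0].round(1),pts[-1].round(1),'dir deg (+=left of upslope)',np.degrees(np.arctan(a[0])).round(1),'mean v',pts[:,1].mean().round(2))
        else: print(nm,'few')
E
python3 -c "
from h import *
p,q=wrist(); meas(q)"
```

```text
t 15.52 tcp [0.563  0.3247 0.0894] yaw_y -84.0 z [ 0.024 -0.079 -0.997] y [ 0.104 -0.991  0.081] F [-0.9 -0.3 -0.5] gap 0.109 q [ 0.39  0.74  1.46 -0.1   0.95  1.91]
pointer 10 [ 9.5 -1.5] [ 5.  -1.5] dir deg (+=left of upslope) 0.1 mean v -1.5
mark 43 [44.5 -0.4] [22.5  3.4] dir deg (+=left of upslope) -13.5 mean v 2.26
```

Run:
```python
from h import *
p,q=wrist()
from scipy.optimize import least_squares as L
yaw=.138; f=np.array([np.cos(yaw),np.sin(yaw),0]); l=np.array([-np.sin(yaw),np.cos(yaw),0]); U=f*.866+np.array([0,0,.5]); N=-f*.5+np.array([0,0,.866]); o=np.array([.568,.3275,.07])
E=q['extrinsics']; K=np.array(q['intrinsics'])
def pc(uv,n):
    d=E[:3,:3]@np.linalg.solve(K,[*uv,1.]); c=E[:3,3]; t=((o+N*n-c)@N)/(d@N); X=c+t*d-o; return np.array([X@U,X@l])*1000
for nm,a,b,n in [('markL',(149,252),(131,215),0),('markM',(317,240),(317,201),0),('markR',(481,227),(492,189),0),('ptr top',(326.5,345),(325.5,322),.028),('ptr end',(325,318),(320.5,277),.018)]:
    A,B=pc(a,n),pc(b,n); print(nm,A.round(1),B.round(1),np.degrees(np.arctan2(B[1]-A[1],B[0]-A[0])).round(1))
```

```text
t 15.57 tcp [0.563  0.3247 0.0894] yaw_y -84.0 z [ 0.024 -0.079 -0.997] y [ 0.104 -0.991  0.081] F [-1.2 -0.8 -1.4] gap 0.113 q [ 0.39  0.74  1.46 -0.1   0.95  1.91]
markL [26.6 58.7] [44.2 59.6] 2.8
markM [28.1 -0.7] [46.4 -0.7] -0.0
markR [ 30.3 -60.6] [ 48.  -59.5] 3.8
ptr top [ 3.1 -1.9] [17.6 -1.4] 2.2
ptr end [ 5.2 -2.3] [29.  -0.5] 4.3
```

>>> jog_arm --pt "12 0 0 0 0" --pt "20 0 0 0 0" --pt "32 0 0 0 0" --pt "32 0 0 0.5 0" --pt "32 0 0 1.5 0" --pt "32 0 0 2.5 0" --pt "32 0 0 3.5 0" --pt "32 0 0 2 0"

```text
t: 16.28
tcp_pos: [0.5597, 0.3233, 0.1888]
tool_rot: [0.998, 0.055, 0.005, 0.042]
force: [1.2, 0.3, 1.1]
finger_gap: 0.317
```

Run:
```python
from h import *
p,q=wrist(); save(p,'w5.png'); meas(q,4)
for n in ['knob_grip','knob_left','knob_right']:
    r=models.pinpoint(p,n)[:1]; print(n,[(np.round(a['centre'],4),round(a['score'],2)) for a in r])
a=[p['image'][60:420,80:560]]; c=snapshot('scene'); 
for n in ['stone_mid','stone','dropper','pebble']:
    print(n,[(np.round(a['centre'],4),round(a['score'],2)) for a in models.pinpoint(c,n)[:1]])
cv2.imwrite('pics/fin.png',np.hstack([cv2.resize(a[0],(400,300)),cv2.resize(c['image'][195:315,290:450],(400,300),interpolation=cv2.INTER_CUBIC)])[:,:,::-1])
```

```text
t 16.28 tcp [0.5597 0.3233 0.1888] yaw_y -83.7 z [ 0.014 -0.083 -0.996] y [ 0.109 -0.991  0.084] F [1.2 0.3 1.1] gap 0.317 q [ 0.39  0.62  1.39 -0.09  1.15  1.89]
pointer 13 [ 9.5 -1.3] [ 3.5 -1.4] dir deg (+=left of upslope) 0.8 mean v -1.35
mark 33 [44.5 -0.3] [28.5 -0.4] dir deg (+=left of upslope) 1.2 mean v -0.35
knob_grip [(array([0.5605, 0.3237, 0.0911]), 0.79)]
knob_left [(array([0.5629, 0.3844, 0.0693]), 0.62)]
knob_right [(array([0.5817, 0.2647, 0.0694]), 0.84)]
stone_mid [(array([ 0.699 , -0.0573,  0.0377]), 0.71)]
stone [(array([ 0.6387, -0.0578,  0.0388]), 0.75)]
dropper [(array([0.6145, 0.0465, 0.0009]), 0.67)]
pebble [(array([ 0.6459, -0.1415,  0.0024]), 0.56)]
```

View pics/fin.png

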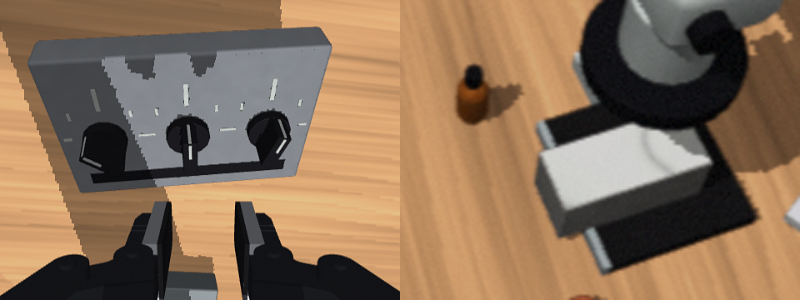

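Run:
```python
from h import *
from scipy.optimize import least_squares as L
c=snapshot('scene'); g=cv2.cvtColor(c['image'],cv2.COLOR_RGB2GRAY)
pt=np.array([[290+.4*x,195+.4*y] for x,y in [(142,153),(162,208),(312,161)]],np.float32)
pt=cv2.cornerSubPix(g,pt.reshape(-1,1,2).copy(),(3,3),(-1,-1),(3,30,.01)).reshape(-1,2)
fe=np.array([[290+.4*x,195+.4*y] for x,y in [(138,124),(208,267),(357,217)]],np.float32)
fe=cv2.cornerSubPix(g,fe.reshape(-1,1,2).copy(),(3,3),(-1,-1),(3,30,.01)).reshape(-1,2)
for n,P,z in(('stone',pt,.064),('deck',fe,.014)):
    A=[onplane(c,u,z) for u in P]; d1=A[1]-A[0]; d2=A[2]-A[1]
    print(n,P.round(1).tolist(),A,np.degrees([np.arctan2(d1[1],d1[0])+np.pi/2,np.arctan2(d2[1],d2[0])]).round(1),np.linalg.norm(d1).round(3),np.linalg.norm(d2).round(3))
```

```text
stone [[345.79998779296875, 255.8000030517578], [356.3999938964844, 278.5], [414.5, 259.3999938964844]] [array([ 0.641 , -0.0331,  0.064 ]), array([ 0.6453, -0.0805,  0.064 ]), array([ 0.7577, -0.0716,  0.064 ])] [5.2 4.5] 0.048 0.113
deck [[347.29998779296875, 242.60000610351562], [373.20001220703125, 301.79998779296875], [433.29998779296875, 281.5]] [array([0.6645, 0.0182, 0.014 ]), array([ 0.6725, -0.1119,  0.014 ]), array([ 0.7943, -0.1027,  0.014 ])] [3.5 4.3] 0.13 0.122
```

The stone is square to the fence within about 1° and the knob is on its mark, so I'm handing in.

```bash
python3 -c "
from station import workorder
print(workorder.sign_off())"
```

```text
the job is handed in; nothing more can be done
None
```

The stone now lies flat on the deck under the lens, and the middle knob points at the long white mark. I signed the job off at about 16 s with the gripper clear of everything.

**Stone**
- **Slide and tip:** I pushed it with the back of the open front finger. During the low slide it tilted about 30° onto the fence while its base was still an estimated 10–15 mm short. It was never fully upright against the fence before going over. I then raised the finger and tipped it from there, without gripping it.
- **Position:** After it landed I pushed it about 10 mm further under the lens. Its centre is about 38–39 mm above the table and about 30 mm past the fence. Its yaw of 4.5–5.2° against the deck's 3.5–4.3° makes it square within about 1°.
- **Polished face:** It tipped over the fence as planned, so the polished face should be up. I did not check that face separately.

**Knob**
- I gripped the middle knob's bar, turned it clockwise from about 0.52 rad, and released it.
- After release the pointer read 0.8° and the white mark 1.2°, so they agree within measurement error. An earlier reading of the mark gave −13.5°, but shadows had spoiled it.

**Other objects**
- **Bystanders:** The dropper and pebble stayed where they were, within the networks' few millimetres of error.
- **Microscope and neighbouring knobs:** I saw no sign of contact, and by plan the clearance was at least 7 mm.
- **Wrist force:** It stayed below about 8 N in every reading I took.

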